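# Slide open the fittings box by its bare cover and fetch the coupling

## Task

Open the red fittings box: its yellow cover has no handle, so press lightly on top of it and drag it by friction out of the front of the box, all the way to its stop. The cover is thin and slopes down to the front by an unknown amount: feel for it, and never press or push it or the box with as much as 25 N. Then take out the copper coupling, stand it upright near the middle of the white soldering tile and let go, without disturbing the primer tin, the solder spool or the flux tin.

Things in the scene. Friction and masses are not known exactly. Their poses are not given: they have to be found in the camera images.
- fittings_box: open-topped red box screwed to the bench, 190 mm long (its x), 140 mm wide (its y; screw ears at the foot stand out 13 mm more), side and rear walls 64 mm high and 6 mm thick, front wall 34 mm high. Origin under its centre on the bench, z up; the cover comes out at its front, its -x side. Never press box or cover with 25 N.
- cover_slide (a joint): how far the cover is out of the front, in m: 0 shut, 0.10 at its stop. The cover is a flat, rigid yellow plate 176 x 122 x 5 mm between the side walls, without handle or edge to grip; it slides with about 4 N of friction and stays where it is left. A patch of fine flush black lines on its centre line, 50 mm forward of its rear edge, is a good place to press.
- cover_rear (a point): fixed point of the box: where the middle of the rear edge of the cover's upper face is when shut (57 mm above the bench, 88 mm behind the box's centre; axes as the box's). From here the face and its two runners fall straight towards the front by a slope of 0.01 to 0.09 rad, different each time and not measured: the face is lower by that times the distance forward.
- compartment (a point): fixed point of the box: centre of the floor of the rear compartment, 5 mm above the bench; axes as the box's. The compartment is 109 mm long (x) and 128 mm wide (y), parted off in front by a 32 mm high black divider. The coupling stands in it, under the cover.
- coupling: copper pipe coupling, an upright cylinder 24 mm in diameter and 36 mm high, 22 g; it stands in the rear compartment under the cover. Origin at the centre of its lower end, z up its axis. It slides or tips if pushed.
- solder_tile: white square ceramic tile 92 x 92 x 8 mm fixed on the bench. Origin under its centre, on the bench; its top is 8 mm above that.
- primer_can: bystander: purple and white primer tin with a black cap, 66 mm in diameter, 84 mm high; origin under its centre. Leave it alone.
- solder_spool: bystander: grey solder spool lying on its flange, 53 mm in diameter, 30 mm high; origin under its centre. Leave it alone.
- flux_tin: bystander: flat round metal tin, 58 mm in diameter, 27 mm high; origin under its centre. Leave it alone.

How it is judged:
By the outcome, as a careful person would: the job done as asked, in the order asked, and still so for the second after the job is handed in, with the robot touching nothing.
It also fails if it takes over 64 s, if anything falls off the work surface, if the arm or the gripper's body presses on something with over 40 N, if the wrist force passes 120 N, or if a joint passes its speed limit or range.

## Robot

A 6-joint arm with a two-finger parallel gripper is mounted at the origin on the work surface; the furniture and walls round the work are solid. World frame = base frame: x ahead of the robot, y to its left, z up, the work surface at z = 0. Lengths are in m, angles in rad, forces in N, time in s.
With the tool pointing down it reaches from about 0.4 to 0.825 m from the base axis. Payload 7 kg.
Tool frame: the origin (TCP) lies at the very end of the fingers, on their centre line; the grasp point (between the pads) lies 19 mm behind it; z points along the fingers, y is the line along which they close (so a half turn about z gives the same grasp; the last joint's range is limited). The gripper opens to 88 mm and grips with 3 to 60 N. Pads are 19 mm wide; open, the fingers measure 130 mm over their backs; the gripper's body (78 mm by 193 mm) begins 47 mm behind the grasp point.
Start: joints at [-0.925, 0.359, 0.012, 0, -1.224, -0.288], TCP at [0.236, -0.632, 0.227] pointing down, gripper open.
Joint ranges: [-3.07, 3.07], [-1.43, 2.12], [-1.02, 1.25], [-3.03, 1.67], [-3.05, -0], [-3.03, 3.03]. Speed limits (rad/s): [2.39, 2.39, 3.01, 3.14, 3.14, 3.14].

## Interface

Orientations are given as [roll, pitch, yaw] about the fixed x, y, z axes, in that order (R = Rz(yaw) Ry(pitch) Rx(roll)).
In Python, from station import arm gives the robot as it stands. The module is installed in compiled form; this text tells all that it offers.
- The arm moves only by the shell command python3 -m crank 'ROWS' [FORCE]. ROWS is JSON, a list of rows, each an object of numbers: "dx", "dy", "dz": the shift along the world's x, y, z in m; "twist": the turn about the world's z in degrees; "grip": the opening, from -1 (shut) to 1 (fully open). A call has exactly 5 rows; each row is the pose to reach, as a shift and turn from the pose commanded when the call began; what a row does not reach only later rows make up. A row lasts 1/12 s, in which the tool goes at most 41.7 mm and 7.16 degrees, less where a joint would pass 70% of its speed; a pose out of reach is approached as far as the arm can. A call with a gripper value outside its range is refused whole. The fingers move at their own pace and stop on an object; FORCE is the grip in N (left out, the last holds). Time passes only in rows, so rows that repeat a pose let the fingers close, or fill a call up. It gives the time, the measured TCP pose, the force, the opening and the grip force at its end, in the units of the state.
- arm.get_state(): the state, without advancing time (a new reading comes with each control period).
- arm.grab_frame(name): name is "side" or "top"; returns the picture (480x640x3 uint8, red, green, blue); there is no depth.
- arm.get_calibration(name): a dict with "fx", "fy", "cx", "cy" (pixels), "k1" (the pictures are not rectified: a ray, as slopes to the right and down, at radius r is drawn at 1 + k1 r^2 times it, then the intrinsics apply), "cam_to_world" (4x4, takes a point from camera to world coordinates). Camera axes: x right, y down, z forward; pixel columns grow to the right and rows downward; lengths in m; the calibration is good to about 2 mm. A picture is of the moment at which its call begins. get_calibration takes no time and is no camera call.
- arm.job_done(): hands the job in; it is judged then, once.
The state is a dict: "t": time; "q": joint angles; "qd": joint speeds; "joint_efforts": joint torques, N m; "eef_pos": TCP position; "ee_rot": TCP orientation; "force": force on the tool from outside, world axes, zero at the start; "moment": the same for the moment, N m; "width": finger opening in m; "gripper_force": force on a finger pad.
Only numpy, scipy, OpenCV 4.12 (cv2) and the standard library are available. Lean on these libraries where they do the work, as an engineer would, in place of code of your own. Each camera call takes 0.05 s, during which the arm holds its last target. There are 200 camera calls.

## Working session

There is one attempt and no reset: what is moved stays moved. The work goes in short steps, Python scripts to look and compute and a shell command to move; the robot and the scene stay as the last step left them, time stands still between calls to the robot, and variables do not carry over. Pictures are saved under pics/ and viewed, at most 10 in all, crops included, and the job is handed in when it is done.

```bash
mkdir -p pics
python3 - <<'E'
from station import arm
import cv2
for n in("top","side"):
    cv2.imwrite(f"pics/{n}0.png",arm.grab_frame(n)[:,:,::-1]); print(n,arm.get_calibration(n))
print(arm.get_state())
E
```

```text
top {'fx': 513.5972013547714, 'fy': 513.5972013547714, 'cx': 313.7648732708907, 'cy': 246.4227902520763, 'k1': -0.10362673505853248, 'cam_to_world': array([[ 0.02639095, -0.9967142 ,  0.07657881,  0.4408411 ],
       [-0.99951367, -0.02758275, -0.01454707,  0.0069976 ],
       [ 0.01661152, -0.07615766, -0.99695741,  1.04921542],
       [ 0.        ,  0.        ,  0.        ,  1.        ]])}
side {'fx': 556.1942615231449, 'fy': 556.1942615231449, 'cx': 321.8980039518665, 'cy': 244.45084355160975, 'k1': -0.001628880198402622, 'cam_to_world': array([[-0.90370804, -0.26709408,  0.33462298,  0.17773104],
       [-0.42764412,  0.60105242, -0.67517146,  0.68098281],
       [-0.02079165, -0.75325742, -0.65739712,  0.74130814],
       [ 0.        ,  0.        ,  0.        ,  1.        ]])}
{'t': 0.1, 'q': array([-9.24868570e-01,  3.59324640e-01,  1.11434991e-02, -2.83858898e-04,
       -1.22411118e+00, -2.88142955e-01]), 'qd': array([-0.0014819 , -0.00242472,  0.00196442,  0.00089631, -0.00087537,
       -0.00094999]), 'joint_efforts': array([-1.56835187e-03, -5.84163773e+01,  2.93751007e+01,  7.01547548e+00,
        1.01401733e-02, -3.48548292e-05]), 'eef_pos': array([ 0.23622193, -0.63184437,  0.22571173]), 'ee_rot': array([ 3.14008250e+00, -1.69298539e-04, -2.78390437e+00]), 'force': array([-0.12978616, -0.03881655,  0.08203812]), 'moment': array([0.02371631, 0.06939145, 0.03458943]), 'gripper_force': 0.0, 'width': 0.08765025477898844}
```

View pics/top0.png

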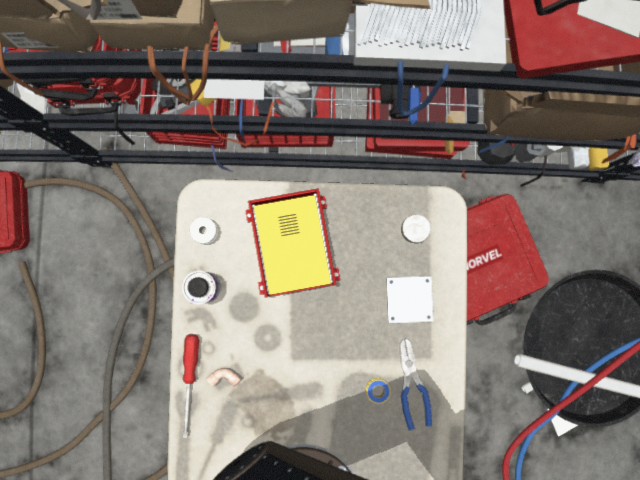

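View pics/side0.png

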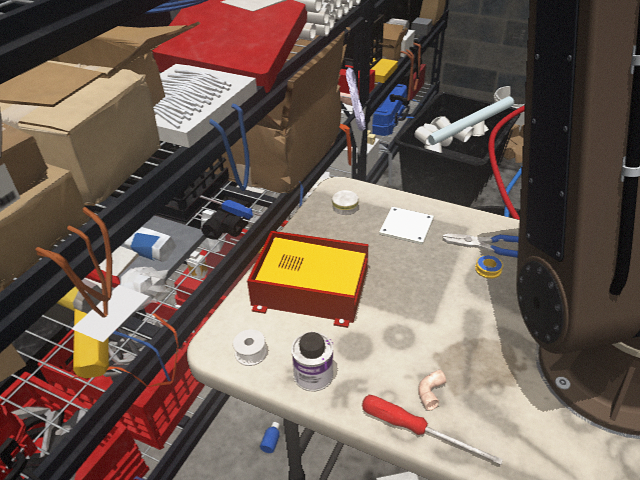

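The top view shows the box (corners about 248,203 / 320,190 / 338,288 / 265,297), with the patch at (289,224) toward the rear, away from the robot. The tile is at (410,300), flux tin at (416,229), spool at (203,231) and primer tin at (200,288). I'll enlarge the box and tile.

Run:
```python
import cv2
a=cv2.imread("pics/top0.png")
b=cv2.resize(a[180:305,235:345],None,fx=4.5,fy=4.5,interpolation=cv2.INTER_CUBIC)
c=cv2.resize(a[270:330,380:440],None,fx=4.5,fy=4.5,interpolation=cv2.INTER_CUBIC)
c=cv2.copyMakeBorder(c,0,b.shape[0]-c.shape[0],0,0,cv2.BORDER_CONSTANT)
cv2.imwrite("pics/crop1.png",cv2.hconcat([b,c]))
```

```text
(no output)
```

View pics/crop1.png

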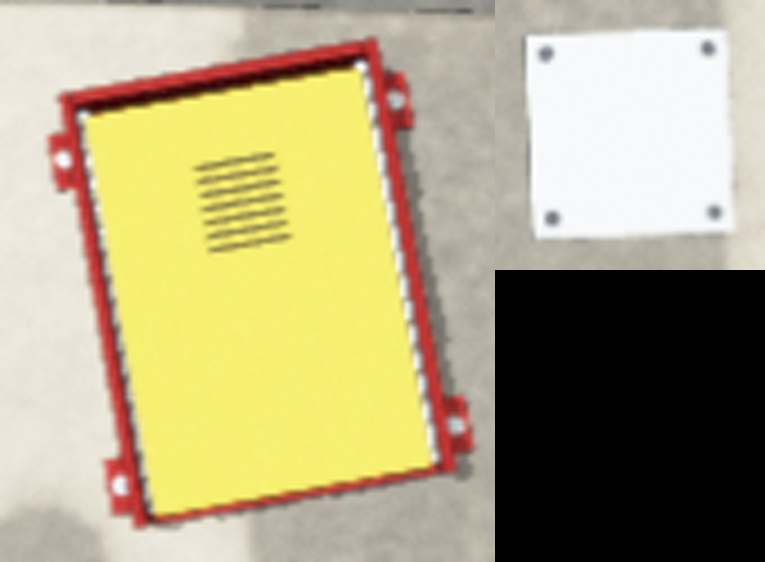

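The box's upper corners in the crop are at (62,95), (375,40), (452,468) and (138,522). The patch is centred at (242,203), and the tile corners are at (527,36), (725,31), (733,230) and (537,238).

```bash
cat > h.py <<'E'
from station import arm
import numpy as np, cv2
def px2w(name,uv,z):
    c=arm.get_calibration(name); K=np.array([[c['fx'],0,c['cx']],[0,c['fy'],c['cy']],[0,0,1]])
    n=cv2.undistortPoints(np.array(uv,float).reshape(-1,1,2),K,np.array([c['k1'],0,0,0,0]))[:,0]
    M=c['cam_to_world']; d=np.c_[n,np.ones(len(n))]@M[:3,:3].T; o=M[:3,3]
    return o+d*((z-o[2])/d[:,2])[:,None]
E
python3 - <<'E'
from h import *
np.set_printoptions(precision=4,suppress=True)
f=lambda p,o:(np.array(p,float)+.5)/4.5-.5+o
P=px2w("top",f([(62,95),(375,40),(452,468),(138,522)],[235,180]),.064)
B=np.array([(.095,.07),(.095,-.07),(-.095,-.07),(-.095,.07)])
def fit(B,P):
    p,q=B@[1,1j],P[:,:2]@[1,1j]; yaw=np.angle(np.vdot(p-p.mean(),q-q.mean())); r=q-np.exp(1j*yaw)*p
    return r.mean(),yaw,abs(r-r.mean())
c,yaw,r=fit(B,P); print("box",c,yaw,np.degrees(yaw),r)
T=px2w("top",f([(32,36),(230,31),(238,230),(42,238)],[380,270]),.008)
print("tile",fit(B*0+np.sign(B)*.046,T))
print("patch",px2w("top",f([(242,203)],[235,180]),.0555), "pred",c+np.exp(1j*yaw)*.038)
print("rear mid",px2w("top",f([(82,115),(360,65)],[235,180]),.057).mean(0),c+np.exp(1j*yaw)*.088)
print("screw mid",px2w("top",f([(63,160),(398,100),(458,425),(121,485)],[235,180]),.006).mean(0))
for n,u,z in(("primer",(200,287),.084),("spool",(203,230),.03),("flux",(416,228),.027)):print(n,px2w("top",[u],z))
s=arm.get_state();print(s['eef_pos'],s['ee_rot'])
# box points projected to side as check
E
```

```text
box (0.5243392874594373+0.03545560313999188j) 0.20417343644930613 11.69827619722777 [0.0021 0.0023 0.0024 0.0033]
tile (np.complex128(0.4184159613189844-0.20630873034675506j), np.float64(0.05804006420987061), array([0.0006, 0.0014, 0.0014, 0.0016]))
patch [[0.5581 0.043  0.0555]] pred (0.5615499860867113+0.0431604008446814j)
rear mid [0.6071 0.0535 0.057 ] (0.6105114316489139+0.053298292561378136j)
screw mid [0.5239 0.0354 0.006 ]
primer [[0.4327 0.2045 0.084 ]]
spool [[0.5459 0.2143 0.03  ]]
flux [[ 0.5623 -0.2131  0.027 ]]
[ 0.2362 -0.6318  0.2257] [ 3.1401 -0.0002 -2.7839]
```

```bash
python3 -m crank '[{"dx":0.015,"dy":0.03,"grip":-1,"twist":-2},{"dx":0.03,"dy":0.065,"grip":-1,"twist":-4},{"dx":0.047,"dy":0.1,"grip":-1,"twist":-6},{"dx":0.063,"dy":0.134,"grip":-1,"twist":-8},{"dx":0.08,"dy":0.168,"grip":-1,"twist":-8.8}]' 10
python3 -m crank '[{"dx":0.016,"dy":0.034,"grip":-1},{"dx":0.032,"dy":0.067,"grip":-1},{"dx":0.048,"dy":0.1,"grip":-1},{"dx":0.064,"dy":0.134,"grip":-1},{"dx":0.08,"dy":0.168,"grip":-1}]'
python3 -m crank '[{"dx":0.016,"dy":0.034,"grip":-1},{"dx":0.032,"dy":0.067,"grip":-1},{"dx":0.048,"dy":0.1,"grip":-1},{"dx":0.064,"dy":0.134,"grip":-1},{"dx":0.08,"dy":0.168,"grip":-1}]'
python3 -m crank '[{"dx":0.016,"dy":0.034,"dz":-0.02,"grip":-1},{"dx":0.032,"dy":0.067,"dz":-0.04,"grip":-1},{"dx":0.048,"dy":0.1,"dz":-0.06,"grip":-1},{"dx":0.066,"dy":0.134,"dz":-0.08,"grip":-1},{"dx":0.082,"dy":0.17,"dz":-0.1,"grip":-1}]'
```

```text
invalid input at $[0]: expected keys dx, dy, dz, twist, grip
invalid input at $[0]: expected keys dx, dy, dz, twist, grip
invalid input at $[0]: expected keys dx, dy, dz, twist, grip
invalid input at $[0]: expected keys dx, dy, dz, twist, grip
```

All five keys are needed in every row.

```bash
python3 -m crank '[{"dx":0.015,"dy":0.03,"dz":0,"twist":-2,"grip":-1},{"dx":0.03,"dy":0.065,"dz":0,"twist":-4,"grip":-1},{"dx":0.047,"dy":0.1,"dz":0,"twist":-6,"grip":-1},{"dx":0.063,"dy":0.134,"dz":0,"twist":-8,"grip":-1},{"dx":0.08,"dy":0.168,"dz":0,"twist":-8.8,"grip":-1}]' 10
python3 -m crank '[{"dx":0.016,"dy":0.034,"dz":0,"twist":0,"grip":-1},{"dx":0.032,"dy":0.067,"dz":0,"twist":0,"grip":-1},{"dx":0.048,"dy":0.1,"dz":0,"twist":0,"grip":-1},{"dx":0.064,"dy":0.134,"dz":0,"twist":0,"grip":-1},{"dx":0.08,"dy":0.168,"dz":0,"twist":0,"grip":-1}]'
python3 -m crank '[{"dx":0.016,"dy":0.034,"dz":0,"twist":0,"grip":-1},{"dx":0.032,"dy":0.067,"dz":0,"twist":0,"grip":-1},{"dx":0.048,"dy":0.1,"dz":0,"twist":0,"grip":-1},{"dx":0.064,"dy":0.134,"dz":0,"twist":0,"grip":-1},{"dx":0.08,"dy":0.168,"dz":0,"twist":0,"grip":-1}]'
python3 -m crank '[{"dx":0.016,"dy":0.034,"dz":-0.02,"twist":0,"grip":-1},{"dx":0.032,"dy":0.067,"dz":-0.04,"twist":0,"grip":-1},{"dx":0.048,"dy":0.1,"dz":-0.06,"twist":0,"grip":-1},{"dx":0.066,"dy":0.134,"dz":-0.08,"twist":0,"grip":-1},{"dx":0.082,"dy":0.17,"dz":-0.1,"twist":0,"grip":-1}]'
```

```text
t: 0.52
eef_pos: [0.3164, -0.4625, 0.2261]
ee_rot: [3.141, -0.0, -2.94]
force: [1.0, -0.2, 0.0]
width: 0.0599
gripper_force: 0.0
t: 0.93
eef_pos: [0.3966, -0.2945, 0.2265]
ee_rot: [3.141, -0.0, -2.938]
force: [1.7, -0.5, 0.6]
width: 0.0265
gripper_force: 0.0
t: 1.35
eef_pos: [0.4765, -0.1264, 0.2266]
ee_rot: [3.141, 0.0, -2.937]
force: [0.7, -0.3, -0.1]
width: 0.0005
gripper_force: 0.0
t: 1.77
eef_pos: [0.5568, 0.0391, 0.1279]
ee_rot: [-3.142, -0.0, -2.937]
force: [0.7, -0.4, 1.4]
width: 0.0004
gripper_force: 0.0
```

```bash
python3 -m crank '[{"dx":0,"dy":0,"dz":-0.015,"twist":0,"grip":-1},{"dx":0,"dy":0,"dz":-0.03,"twist":0,"grip":-1},{"dx":0,"dy":0,"dz":-0.045,"twist":0,"grip":-1},{"dx":0,"dy":0,"dz":-0.058,"twist":0,"grip":-1},{"dx":0,"dy":0,"dz":-0.064,"twist":0,"grip":-1}]'
python3 -m crank '[{"dx":0,"dy":0,"dz":0,"twist":0,"grip":-1},{"dx":0,"dy":0,"dz":0,"twist":0,"grip":-1},{"dx":0,"dy":0,"dz":0,"twist":0,"grip":-1},{"dx":0,"dy":0,"dz":0,"twist":0,"grip":-1},{"dx":0,"dy":0,"dz":0,"twist":0,"grip":-1}]'
```

```text
t: 2.18
eef_pos: [0.5552, 0.0372, 0.0628]
ee_rot: [-3.141, -0.003, -2.937]
force: [0.6, -0.3, 0.2]
width: 0.0006
gripper_force: 0.0
t: 2.6
eef_pos: [0.5569, 0.0375, 0.0658]
ee_rot: [3.141, 0.001, -2.938]
force: [0.7, -0.6, -0.3]
width: 0.0004
gripper_force: 0.0
```

```bash
python3 -m crank '[{"dx":0.001,"dy":0.003,"dz":-0.002,"twist":0,"grip":-1},{"dx":0.001,"dy":0.005,"dz":-0.004,"twist":0,"grip":-1},{"dx":0.001,"dy":0.005,"dz":-0.005,"twist":0,"grip":-1},{"dx":0.001,"dy":0.005,"dz":-0.006,"twist":0,"grip":-1},{"dx":0.001,"dy":0.005,"dz":-0.006,"twist":0,"grip":-1}]'
python3 -m crank '[{"dx":0,"dy":0,"dz":-0.0005,"twist":0,"grip":-1},{"dx":0,"dy":0,"dz":-0.001,"twist":0,"grip":-1},{"dx":0,"dy":0,"dz":-0.001,"twist":0,"grip":-1},{"dx":0,"dy":0,"dz":-0.001,"twist":0,"grip":-1},{"dx":0,"dy":0,"dz":-0.001,"twist":0,"grip":-1}]'
```

```text
t: 3.02
eef_pos: [0.5572, 0.0425, 0.0587]
ee_rot: [-3.142, -0.001, -2.937]
force: [0.1, -0.5, 0.1]
width: 0.0005
gripper_force: 0.0
t: 3.43
eef_pos: [0.5575, 0.0424, 0.058]
ee_rot: [-3.142, 0.0, -2.937]
force: [-0.3, -0.5, 0.7]
width: 0.0006
gripper_force: 0.0
```

```bash
python3 -m crank '[{"dx":0,"dy":0,"dz":-0.0005,"twist":0,"grip":-1},{"dx":0,"dy":0,"dz":-0.001,"twist":0,"grip":-1},{"dx":0,"dy":0,"dz":-0.001,"twist":0,"grip":-1},{"dx":0,"dy":0,"dz":-0.001,"twist":0,"grip":-1},{"dx":0,"dy":0,"dz":-0.001,"twist":0,"grip":-1}]'
```

```text
t: 3.85
eef_pos: [0.5574, 0.0424, 0.057]
ee_rot: [-3.142, -0.0, -2.937]
force: [-0.7, 0.1, 0.4]
width: 0.0005
gripper_force: 0.0
```

```bash
python3 -m crank '[{"dx":0,"dy":0,"dz":-0.0005,"twist":0,"grip":-1},{"dx":0,"dy":0,"dz":-0.001,"twist":0,"grip":-1},{"dx":0,"dy":0,"dz":-0.001,"twist":0,"grip":-1},{"dx":0,"dy":0,"dz":-0.001,"twist":0,"grip":-1},{"dx":0,"dy":0,"dz":-0.001,"twist":0,"grip":-1}]'
```

```text
t: 4.27
eef_pos: [0.5574, 0.0424, 0.056]
ee_rot: [3.142, 0.0, -2.937]
force: [0.4, -0.2, -0.3]
width: 0.0005
gripper_force: 0.0
```

```bash
python3 -m crank '[{"dx":0,"dy":0,"dz":-0.0005,"twist":0,"grip":-1},{"dx":0,"dy":0,"dz":-0.001,"twist":0,"grip":-1},{"dx":0,"dy":0,"dz":-0.001,"twist":0,"grip":-1},{"dx":0,"dy":0,"dz":-0.001,"twist":0,"grip":-1},{"dx":0,"dy":0,"dz":-0.001,"twist":0,"grip":-1}]'
```

```text
t: 4.68
eef_pos: [0.5575, 0.0425, 0.0551]
ee_rot: [3.142, 0.0, -2.937]
force: [-0.1, -0.1, 1.5]
width: 0.0003
gripper_force: 0.8
```

```bash
python3 -m crank '[{"dx":0,"dy":0,"dz":-0.0002,"twist":0,"grip":-1},{"dx":0,"dy":0,"dz":-0.0005,"twist":0,"grip":-1},{"dx":0,"dy":0,"dz":-0.0005,"twist":0,"grip":-1},{"dx":0,"dy":0,"dz":-0.0005,"twist":0,"grip":-1},{"dx":0,"dy":0,"dz":-0.0005,"twist":0,"grip":-1}]'
```

```text
t: 5.1
eef_pos: [0.5575, 0.0424, 0.0549]
ee_rot: [-3.142, 0.0, -2.937]
force: [-1.6, 0.4, 6.4]
width: 0.0005
gripper_force: 2.9
```

```bash
python3 -m crank '[{"dx":0,"dy":0,"dz":-0.0002,"twist":0,"grip":-1},{"dx":0,"dy":0,"dz":-0.0004,"twist":0,"grip":-1},{"dx":0,"dy":0,"dz":-0.0005,"twist":0,"grip":-1},{"dx":0,"dy":0,"dz":-0.0005,"twist":0,"grip":-1},{"dx":0,"dy":0,"dz":-0.0005,"twist":0,"grip":-1}]'
```

```text
t: 5.52
eef_pos: [0.5575, 0.0424, 0.0548]
ee_rot: [-3.141, 0.0, -2.937]
force: [-3.3, -0.2, 9.1]
width: 0.0005
gripper_force: 4.9
```

```bash
python3 -m crank '[{"dx":-0.001,"dy":-0.0002,"dz":0,"twist":0,"grip":-1},{"dx":-0.0029,"dy":-0.0006,"dz":-0.0001,"twist":0,"grip":-1},{"dx":-0.0049,"dy":-0.001,"dz":-0.0002,"twist":0,"grip":-1},{"dx":-0.0069,"dy":-0.0014,"dz":-0.0003,"twist":0,"grip":-1},{"dx":-0.0088,"dy":-0.0018,"dz":-0.0004,"twist":0,"grip":-1}]'
```

```text
t: 5.93
eef_pos: [0.5504, 0.0412, 0.0546]
ee_rot: [3.141, 0.004, -2.937]
force: [3.8, 0.5, 5.8]
width: 0.0003
gripper_force: 2.8
```

```bash
python3 -m crank '[{"dx":0,"dy":0,"dz":-0.0003,"twist":0,"grip":-1},{"dx":0,"dy":0,"dz":-0.0006,"twist":0,"grip":-1},{"dx":0,"dy":0,"dz":-0.0006,"twist":0,"grip":-1},{"dx":0,"dy":0,"dz":-0.0006,"twist":0,"grip":-1},{"dx":0,"dy":0,"dz":-0.0006,"twist":0,"grip":-1}]'
```

```text
t: 6.35
eef_pos: [0.5501, 0.0412, 0.0544]
ee_rot: [3.141, 0.003, -2.937]
force: [0.3, 0.7, 12.2]
width: 0.0006
gripper_force: 5.9
```

```bash
python3 -m crank '[{"dx":-0.001,"dy":-0.0002,"dz":-0.0001,"twist":0,"grip":-1},{"dx":-0.0029,"dy":-0.0006,"dz":-0.0002,"twist":0,"grip":-1},{"dx":-0.0049,"dy":-0.001,"dz":-0.0003,"twist":0,"grip":-1},{"dx":-0.0069,"dy":-0.0014,"dz":-0.0004,"twist":0,"grip":-1},{"dx":-0.0088,"dy":-0.0018,"dz":-0.0005,"twist":0,"grip":-1}]'
python3 - <<'E'
from h import *
cv2.imwrite("pics/top1.png",cv2.resize(arm.grab_frame("side")[215:335,235:385,::-1],None,fx=5,fy=5))
E
```

```text
t: 6.77
eef_pos: [0.5422, 0.0395, 0.054]
ee_rot: [3.141, 0.005, -2.936]
force: [3.8, -1.1, 10.0]
width: 0.0007
gripper_force: 4.7
```

View pics/top1.png

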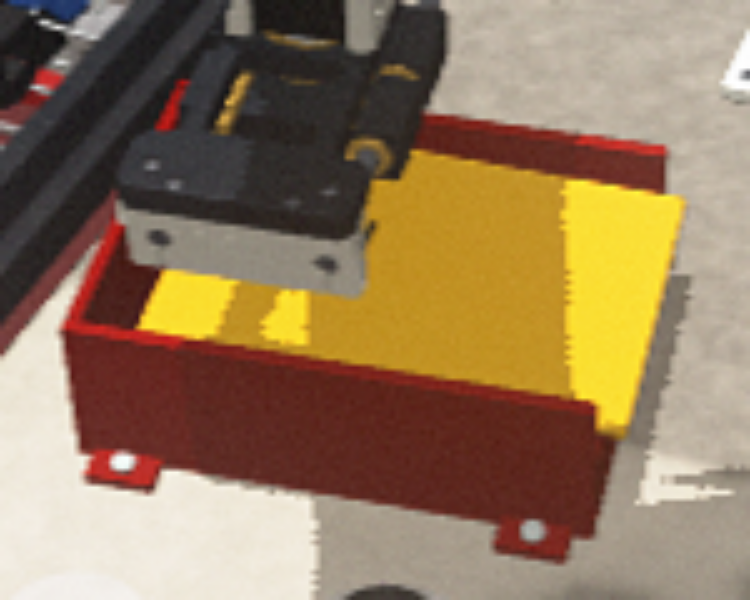

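The cover is following: its front edge (crop x≈620–685) now stands out of the box. The slope comes out at about 0.055, so I'll continue with that.

```bash
python3 -m crank '[{"dx":-0.0029,"dy":-0.0006,"dz":-0.0002,"twist":0,"grip":-1},{"dx":-0.0059,"dy":-0.0012,"dz":-0.0004,"twist":0,"grip":-1},{"dx":-0.0088,"dy":-0.0018,"dz":-0.0006,"twist":0,"grip":-1},{"dx":-0.0118,"dy":-0.0024,"dz":-0.0008,"twist":0,"grip":-1},{"dx":-0.0147,"dy":-0.003,"dz":-0.001,"twist":0,"grip":-1}]'
```

```text
t: 7.23
eef_pos: [0.5278, 0.0365, 0.0533]
ee_rot: [3.142, 0.006, -2.936]
force: [4.1, -0.4, 11.8]
width: 0.0004
gripper_force: 5.9
```

```bash
python3 -m crank '[{"dx":-0.0029,"dy":-0.0006,"dz":-0.0002,"twist":0,"grip":-1},{"dx":-0.0059,"dy":-0.0012,"dz":-0.0004,"twist":0,"grip":-1},{"dx":-0.0088,"dy":-0.0018,"dz":-0.0006,"twist":0,"grip":-1},{"dx":-0.0118,"dy":-0.0024,"dz":-0.0008,"twist":0,"grip":-1},{"dx":-0.0147,"dy":-0.003,"dz":-0.001,"twist":0,"grip":-1}]'
```

```text
t: 7.65
eef_pos: [0.5133, 0.0335, 0.0525]
ee_rot: [-3.142, 0.006, -2.936]
force: [3.8, -1.5, 14.5]
width: 0.0005
gripper_force: 7.0
```

```bash
python3 -m crank '[{"dx":-0.0029,"dy":-0.0006,"dz":-0.0001,"twist":0,"grip":-1},{"dx":-0.0059,"dy":-0.0012,"dz":-0.0002,"twist":0,"grip":-1},{"dx":-0.0088,"dy":-0.0018,"dz":-0.0003,"twist":0,"grip":-1},{"dx":-0.0118,"dy":-0.0024,"dz":-0.0005,"twist":0,"grip":-1},{"dx":-0.0147,"dy":-0.003,"dz":-0.0006,"twist":0,"grip":-1}]'
```

```text
t: 8.07
eef_pos: [0.4985, 0.0305, 0.0518]
ee_rot: [-3.142, 0.006, -2.936]
force: [2.7, -1.1, 13.4]
width: 0.0002
gripper_force: 6.5
```

```bash
python3 -m crank '[{"dx":-0.0029,"dy":-0.0006,"dz":-0.0001,"twist":0,"grip":-1},{"dx":-0.0059,"dy":-0.0012,"dz":-0.0003,"twist":0,"grip":-1},{"dx":-0.0088,"dy":-0.0018,"dz":-0.0004,"twist":0,"grip":-1},{"dx":-0.0118,"dy":-0.0024,"dz":-0.0005,"twist":0,"grip":-1},{"dx":-0.0147,"dy":-0.003,"dz":-0.0007,"twist":0,"grip":-1}]'
```

```text
t: 8.48
eef_pos: [0.4838, 0.0274, 0.0511]
ee_rot: [-3.141, 0.006, -2.936]
force: [4.0, -3.2, 14.6]
width: 0.0004
gripper_force: 7.2
```

```bash
python3 -m crank '[{"dx":-0.0029,"dy":-0.0006,"dz":-0.0001,"twist":0,"grip":-1},{"dx":-0.0059,"dy":-0.0012,"dz":-0.0001,"twist":0,"grip":-1},{"dx":-0.0088,"dy":-0.0018,"dz":-0.0002,"twist":0,"grip":-1},{"dx":-0.0118,"dy":-0.0024,"dz":-0.0004,"twist":0,"grip":-1},{"dx":-0.0147,"dy":-0.003,"dz":-0.0005,"twist":0,"grip":-1}]'
```

```text
t: 8.9
eef_pos: [0.4689, 0.0243, 0.0504]
ee_rot: [-3.141, 0.005, -2.936]
force: [3.7, -3.4, 13.3]
width: 0.0008
gripper_force: 6.3
```

```bash
python3 -m crank '[{"dx":-0.0012,"dy":-0.0002,"dz":0,"twist":0,"grip":-1},{"dx":-0.0024,"dy":-0.0005,"dz":-0.0001,"twist":0,"grip":-1},{"dx":-0.0037,"dy":-0.0008,"dz":-0.0002,"twist":0,"grip":-1},{"dx":-0.0049,"dy":-0.001,"dz":-0.0003,"twist":0,"grip":-1},{"dx":-0.0059,"dy":-0.0012,"dz":-0.0003,"twist":0,"grip":-1}]'
```

```text
t: 9.32
eef_pos: [0.463, 0.0231, 0.0501]
ee_rot: [-3.141, 0.005, -2.936]
force: [3.6, -3.6, 13.1]
width: 0.0005
gripper_force: 6.5
```

```bash
python3 -m crank '[{"dx":-0.0008,"dy":-0.0002,"dz":0,"twist":0,"grip":-1},{"dx":-0.0016,"dy":-0.0003,"dz":-0.0001,"twist":0,"grip":-1},{"dx":-0.0024,"dy":-0.0005,"dz":-0.0001,"twist":0,"grip":-1},{"dx":-0.0032,"dy":-0.0006,"dz":-0.0002,"twist":0,"grip":-1},{"dx":-0.0039,"dy":-0.0008,"dz":-0.0002,"twist":0,"grip":-1}]'
```

```text
t: 9.73
eef_pos: [0.4592, 0.0223, 0.0499]
ee_rot: [-3.141, 0.005, -2.936]
force: [4.7, -2.8, 14.2]
width: 0.0003
gripper_force: 6.7
```

```bash
python3 -m crank '[{"dx":-0.0008,"dy":-0.0003,"dz":0,"twist":0,"grip":-1},{"dx":-0.0016,"dy":-0.0005,"dz":0,"twist":0,"grip":-1},{"dx":-0.0022,"dy":-0.0008,"dz":0,"twist":0,"grip":-1},{"dx":-0.0027,"dy":-0.001,"dz":-0.0001,"twist":0,"grip":-1},{"dx":-0.003,"dy":-0.001,"dz":-0.0001,"twist":0,"grip":-1}]'
```

```text
t: 10.15
eef_pos: [0.4574, 0.0223, 0.0499]
ee_rot: [3.141, 0.008, -2.936]
force: [6.5, -0.2, 9.6]
width: 0.0006
gripper_force: 4.4
```

```bash
python3 -m crank '[{"dx":-0.0008,"dy":-0.0003,"dz":0,"twist":0,"grip":-1},{"dx":-0.0016,"dy":-0.0005,"dz":0,"twist":0,"grip":-1},{"dx":-0.0022,"dy":-0.0007,"dz":-0.0001,"twist":0,"grip":-1},{"dx":-0.0027,"dy":-0.0008,"dz":-0.0001,"twist":0,"grip":-1},{"dx":-0.003,"dy":-0.0008,"dz":-0.0001,"twist":0,"grip":-1}]'
```

```text
t: 10.57
eef_pos: [0.4544, 0.0217, 0.0498]
ee_rot: [3.141, 0.008, -2.936]
force: [6.0, 1.8, 9.5]
width: 0.0001
gripper_force: 4.3
```

```bash
python3 -m crank '[{"dx":0,"dy":0,"dz":0.006,"twist":0,"grip":-1},{"dx":0,"dy":0,"dz":0.03,"twist":0,"grip":-1},{"dx":0,"dy":0,"dz":0.06,"twist":0,"grip":0.2},{"dx":0,"dy":-0.03,"dz":0.08,"twist":0,"grip":0.2},{"dx":0,"dy":-0.06,"dz":0.1,"twist":0,"grip":0.2}]'
python3 -m crank '[{"dx":0,"dy":-0.03,"dz":0,"twist":0,"grip":0.2},{"dx":0,"dy":-0.06,"dz":0,"twist":0,"grip":0.2},{"dx":0,"dy":-0.1,"dz":0,"twist":0,"grip":0.2},{"dx":0,"dy":-0.12,"dz":0,"twist":0,"grip":0.2},{"dx":0,"dy":-0.12,"dz":0,"twist":0,"grip":0.2}]'
python3 - <<'E'
from h import *
a=arm.grab_frame("top")[:,:,::-1][180:345,230:350]; b=arm.grab_frame("side")[:,:,::-1][215:345,235:385]
a=cv2.resize(a,None,fx=3.6,fy=3.6,interpolation=cv2.INTER_CUBIC); b=cv2.resize(b,None,fx=2.4,fy=2.4,interpolation=cv2.INTER_CUBIC)
b=cv2.copyMakeBorder(b,0,a.shape[0]-b.shape[0],0,0,cv2.BORDER_CONSTANT)
cv2.imwrite("pics/open.png",cv2.hconcat([a,b]))
E
```

```text
t: 10.98
eef_pos: [0.4495, -0.04, 0.149]
ee_rot: [3.141, -0.001, -2.935]
force: [1.6, -0.0, -0.4]
width: 0.0151
gripper_force: 0.0
t: 11.4
eef_pos: [0.4487, -0.1627, 0.1472]
ee_rot: [3.141, -0.003, -2.941]
force: [0.5, 0.3, 0.6]
width: 0.0481
gripper_force: 0.0
```

View pics/open.png

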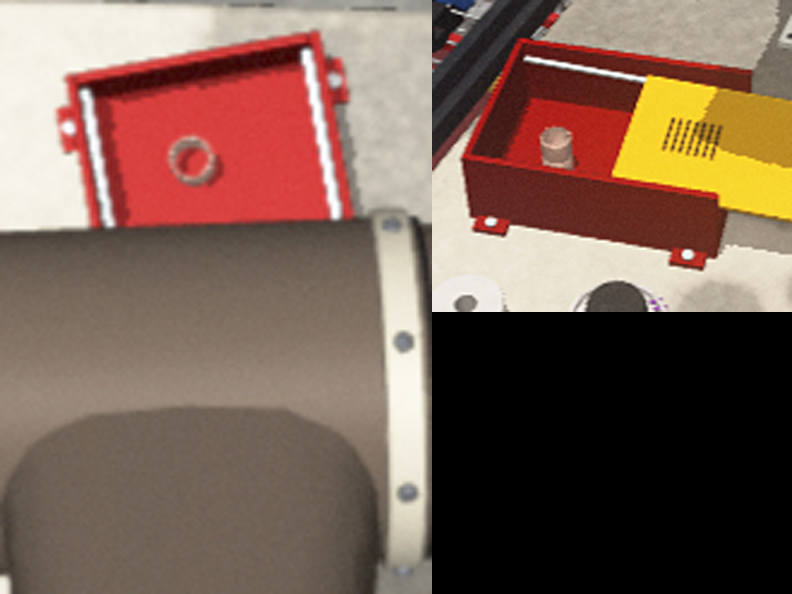

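The cover is out, and the coupling stands in the compartment with its rim centre at crop (192,161) in the top view and (556,135) in the side view. The cover's rear edge runs from (648,76) to (613,178) in the side view. I'll compute positions from these.

Run:
```python
from h import *
np.set_printoptions(precision=4,suppress=True)
t=lambda p:(np.array(p,float)+.5)/3.6-.5+[230,180]
s=lambda p:(np.array(p,float)-[432,0]+.5)/2.4-.5+[235,215]
print("cpl top",px2w("top",t([(192,161)]),.041),"side",px2w("side",s([(556,135)]),.041))
e=px2w("side",s([(648,76),(613,178)]),.0518);m=e.mean(0);print(e,m)
for yaw in(.2042,.215):
    u=np.array([np.cos(yaw),np.sin(yaw)]);c=np.array([.5225,.0355])
    print("cover_slide",.088-u@(m[:2]-c))
S=px2w("side",s([(522,40),(465,158),(752,72)]),.064);print("side box corners",S)
for X in((.095,-.07),(.095,.07),(-.095,-.07)):print(c+[u[0]*X[0]-u[1]*X[1],u[1]*X[0]+u[0]*X[1]])
st=arm.get_state();print(st['eef_pos'],st['ee_rot'])
```

```text
cpl top [[0.5603 0.0542 0.041 ]] side [[0.5619 0.0543 0.041 ]]
[[ 0.5215 -0.0243  0.0518]
 [ 0.4973  0.0867  0.0518]] [0.5094 0.0312 0.0518]
cover_slide 0.10167178663506976
cover_slide 0.10168823778213014
side box corners [[ 0.6255 -0.0104  0.064 ]
 [ 0.5981  0.1229  0.064 ]
 [ 0.4443 -0.0486  0.064 ]]
[ 0.6302 -0.0126]
[0.6004 0.1242]
[ 0.4446 -0.0532]
[ 0.4491 -0.1606  0.1473] [ 3.1407 -0.0023 -2.9402]
```

```bash
python3 -m crank '[{"dx":0.012,"dy":0.022,"dz":0,"twist":0,"grip":0.2},{"dx":0.024,"dy":0.045,"dz":0,"twist":0,"grip":0.2},{"dx":0.036,"dy":0.07,"dz":0,"twist":0,"grip":0.2},{"dx":0.05,"dy":0.095,"dz":0,"twist":0,"grip":0.2},{"dx":0.064,"dy":0.12,"dz":0,"twist":0,"grip":0.2}]' 10
python3 -m crank '[{"dx":0.012,"dy":0.024,"dz":0,"twist":0,"grip":0.2},{"dx":0.024,"dy":0.048,"dz":0,"twist":0,"grip":0.2},{"dx":0.036,"dy":0.072,"dz":0,"twist":0,"grip":0.2},{"dx":0.048,"dy":0.0945,"dz":0,"twist":0,"grip":0.2},{"dx":0.048,"dy":0.0945,"dz":0,"twist":0,"grip":0.2}]'
python3 -m crank '[{"dx":0,"dy":0,"dz":-0.01,"twist":0,"grip":0.2},{"dx":0,"dy":0,"dz":-0.025,"twist":0,"grip":0.2},{"dx":0,"dy":0,"dz":-0.04,"twist":0,"grip":0.2},{"dx":0,"dy":0,"dz":-0.05,"twist":0,"grip":0.2},{"dx":0,"dy":0,"dz":-0.05,"twist":0,"grip":0.2}]'
```

```text
t: 11.92
eef_pos: [0.514, -0.0377, 0.1478]
ee_rot: [3.141, -0.001, -2.936]
force: [1.1, -0.5, -0.7]
width: 0.0525
gripper_force: 0.0
t: 12.33
eef_pos: [0.5637, 0.0589, 0.1475]
ee_rot: [3.142, -0.0, -2.934]
force: [0.6, -0.7, -1.0]
width: 0.0527
gripper_force: 0.0
t: 12.75
eef_pos: [0.56, 0.0538, 0.0952]
ee_rot: [-3.141, -0.005, -2.938]
force: [-0.2, -0.1, -0.3]
width: 0.0523
gripper_force: 0.0
```

```bash
python3 -m crank '[{"dx":0.001,"dy":0,"dz":-0.008,"twist":0,"grip":0.2},{"dx":0.001,"dy":0,"dz":-0.02,"twist":0,"grip":0.2},{"dx":0.001,"dy":0,"dz":-0.032,"twist":0,"grip":0.2},{"dx":0.001,"dy":0,"dz":-0.04,"twist":0,"grip":0.2},{"dx":0.001,"dy":0,"dz":-0.045,"twist":0,"grip":0.2}]'
```

```text
t: 13.17
eef_pos: [0.5633, 0.0543, 0.0523]
ee_rot: [-3.141, -0.001, -2.938]
force: [-0.3, 0.3, 1.0]
width: 0.0525
gripper_force: 0.0
```

```bash
python3 -m crank '[{"dx":0,"dy":0,"dz":-0.008,"twist":0,"grip":0.2},{"dx":0,"dy":0,"dz":-0.018,"twist":0,"grip":0.2},{"dx":0,"dy":0,"dz":-0.028,"twist":0,"grip":0.2},{"dx":0,"dy":0,"dz":-0.036,"twist":0,"grip":0.2},{"dx":0,"dy":0,"dz":-0.039,"twist":0,"grip":0.2}]'
```

```text
t: 13.58
eef_pos: [0.5627, 0.0542, 0.0123]
ee_rot: [-3.141, -0.002, -2.938]
force: [0.0, 0.6, -0.3]
width: 0.0529
gripper_force: 0.0
```

Now close gently, then lift a little as a test.

```bash
python3 -m crank '[{"dx":-0.001,"dy":0,"dz":0,"twist":0,"grip":-0.1},{"dx":-0.001,"dy":0,"dz":0,"twist":0,"grip":-0.3},{"dx":-0.001,"dy":0,"dz":0,"twist":0,"grip":-0.45},{"dx":-0.001,"dy":0,"dz":0,"twist":0,"grip":-0.6},{"dx":-0.001,"dy":0,"dz":0,"twist":0,"grip":-1}]' 10
python3 -m crank '[{"dx":0,"dy":0,"dz":0,"twist":0,"grip":-1},{"dx":0,"dy":0,"dz":0,"twist":0,"grip":-1},{"dx":0,"dy":0,"dz":0,"twist":0,"grip":-1},{"dx":0,"dy":0,"dz":0,"twist":0,"grip":-1},{"dx":0,"dy":0,"dz":0,"twist":0,"grip":-1}]'
```

```text
t: 14.0
eef_pos: [0.5629, 0.0547, 0.0145]
ee_rot: [3.141, 0.001, -2.937]
force: [0.5, -0.1, -1.0]
width: 0.0246
gripper_force: 0.0
t: 14.42
eef_pos: [0.5629, 0.0547, 0.0144]
ee_rot: [3.142, 0.001, -2.937]
force: [-1.6, 0.5, 5.3]
width: 0.0232
gripper_force: 10.0
```

```bash
python3 -m crank '[{"dx":0,"dy":0,"dz":0.005,"twist":0,"grip":-1},{"dx":0,"dy":0,"dz":0.02,"twist":0,"grip":-1},{"dx":0,"dy":0,"dz":0.045,"twist":0,"grip":-1},{"dx":0,"dy":0,"dz":0.075,"twist":0,"grip":-1},{"dx":0,"dy":0,"dz":0.1,"twist":0,"grip":-1}]'
python3 -m crank '[{"dx":-0.007,"dy":-0.013,"dz":0,"twist":0,"grip":-1},{"dx":-0.018,"dy":-0.033,"dz":0,"twist":0,"grip":-1},{"dx":-0.033,"dy":-0.06,"dz":0,"twist":0,"grip":-1},{"dx":-0.05,"dy":-0.09,"dz":0,"twist":0,"grip":-1},{"dx":-0.067,"dy":-0.12,"dz":0,"twist":0,"grip":-1}]'
python3 -m crank '[{"dx":-0.017,"dy":-0.03,"dz":0,"twist":0,"grip":-1},{"dx":-0.034,"dy":-0.062,"dz":0,"twist":0,"grip":-1},{"dx":-0.052,"dy":-0.095,"dz":0,"twist":0,"grip":-1},{"dx":-0.068,"dy":-0.122,"dz":0,"twist":0,"grip":-1},{"dx":-0.078,"dy":-0.14,"dz":0,"twist":0,"grip":-1}]'
python3 -m crank '[{"dx":0,"dy":0,"dz":0,"twist":0,"grip":-1},{"dx":0,"dy":0,"dz":0,"twist":0,"grip":-1},{"dx":0,"dy":0,"dz":0,"twist":0,"grip":-1},{"dx":0,"dy":0,"dz":0,"twist":0,"grip":-1},{"dx":0,"dy":0,"dz":0,"twist":0,"grip":-1}]'
python3 - <<'E'
from h import *
b=arm.grab_frame("side")[:,:,::-1][120:330,235:500]
cv2.imwrite("pics/held.png",cv2.resize(b,None,fx=2.8,fy=2.8,interpolation=cv2.INTER_CUBIC))
E
```

```text
t: 14.83
eef_pos: [0.5623, 0.0543, 0.1154]
ee_rot: [-3.141, -0.001, -2.937]
force: [1.9, 0.1, -0.4]
width: 0.0233
gripper_force: 10.0
t: 15.25
eef_pos: [0.4943, -0.0664, 0.1138]
ee_rot: [3.141, -0.0, -2.937]
force: [0.4, -1.0, 0.3]
width: 0.0233
gripper_force: 10.0
t: 15.67
eef_pos: [0.4152, -0.2072, 0.1138]
ee_rot: [3.141, -0.001, -2.939]
force: [0.2, 0.6, -0.9]
width: 0.0232
gripper_force: 10.0
t: 16.08
eef_pos: [0.418, -0.2048, 0.1139]
ee_rot: [3.142, -0.0, -2.936]
force: [0.6, -0.6, 0.7]
width: 0.0235
gripper_force: 10.0
```

View pics/held.png

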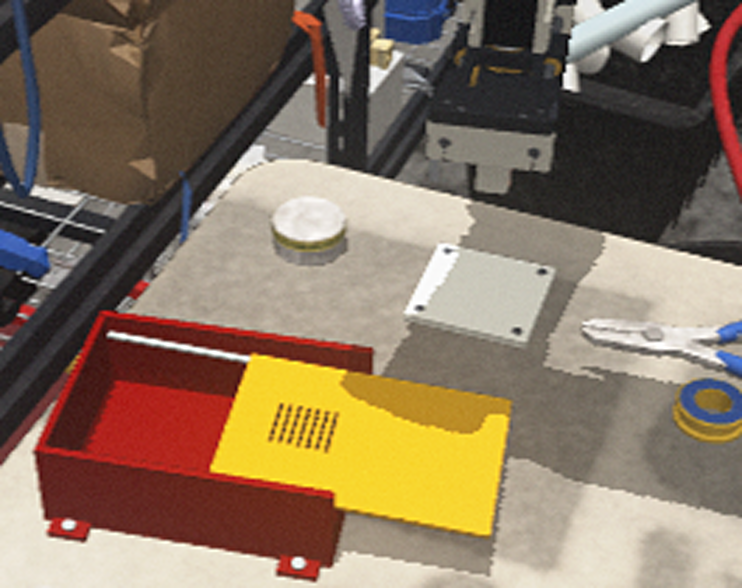

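The compartment is empty, the cover is still fully out, and the fingers hold the coupling above the tile (hidden behind the finger at about (493,178)). Next I lower it.

```bash
python3 -m crank '[{"dx":0,"dy":0,"dz":-0.008,"twist":0,"grip":-1},{"dx":0,"dy":0,"dz":-0.02,"twist":0,"grip":-1},{"dx":0,"dy":0,"dz":-0.035,"twist":0,"grip":-1},{"dx":0,"dy":0,"dz":-0.048,"twist":0,"grip":-1},{"dx":0,"dy":0,"dz":-0.055,"twist":0,"grip":-1}]'
python3 -m crank '[{"dx":0,"dy":0,"dz":-0.01,"twist":0,"grip":-1},{"dx":0,"dy":0,"dz":-0.02,"twist":0,"grip":-1},{"dx":0,"dy":0,"dz":-0.028,"twist":0,"grip":-1},{"dx":0,"dy":0,"dz":-0.034,"twist":0,"grip":-1},{"dx":0,"dy":0,"dz":-0.036,"twist":0,"grip":-1}]'
python3 -m crank '[{"dx":0,"dy":0,"dz":0,"twist":0,"grip":-1},{"dx":0,"dy":0,"dz":-0.001,"twist":0,"grip":-1},{"dx":0,"dy":0,"dz":-0.002,"twist":0,"grip":-1},{"dx":0,"dy":0,"dz":-0.002,"twist":0,"grip":-1},{"dx":0,"dy":0,"dz":-0.002,"twist":0,"grip":-1}]'
python3 -c "
from h import *
cv2.imwrite('pics/low.png',cv2.resize(arm.grab_frame('side')[170:260,360:460,::-1],None,fx=6,fy=6,interpolation=cv2.INTER_CUBIC))"
```

```text
t: 16.55
eef_pos: [0.4167, -0.205, 0.0571]
ee_rot: [3.141, -0.002, -2.937]
force: [-0.0, -0.6, 0.2]
width: 0.0232
gripper_force: 10.0
t: 16.97
eef_pos: [0.4171, -0.2053, 0.022]
ee_rot: [3.141, -0.001, -2.937]
force: [-0.5, -0.1, -0.7]
width: 0.0232
gripper_force: 10.0
t: 17.38
eef_pos: [0.4177, -0.2055, 0.0213]
ee_rot: [-3.141, 0.001, -2.937]
force: [0.1, 0.4, -0.7]
width: 0.0233
gripper_force: 10.0
```

View pics/low.png

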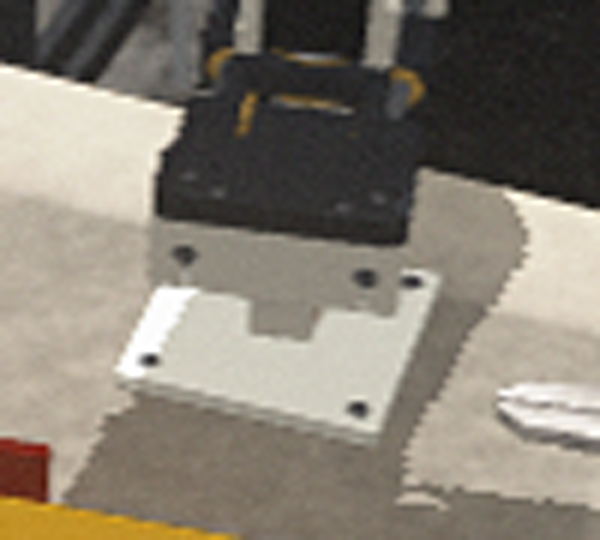

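The gripper (finger tip at about (285,330) in the crop) is over the middle of the tile. The coupling is hidden behind the near finger, so I'll feel for contact, expected at TCP z≈0.017.

```bash
python3 -m crank '[{"dx":0,"dy":0,"dz":-0.0007,"twist":0,"grip":-1},{"dx":0,"dy":0,"dz":-0.0014,"twist":0,"grip":-1},{"dx":0,"dy":0,"dz":-0.002,"twist":0,"grip":-1},{"dx":0,"dy":0,"dz":-0.0025,"twist":0,"grip":-1},{"dx":0,"dy":0,"dz":-0.0025,"twist":0,"grip":-1}]'
```

```text
t: 17.85
eef_pos: [0.4174, -0.2055, 0.0183]
ee_rot: [3.142, -0.0, -2.937]
force: [-0.5, 0.4, 0.3]
width: 0.0232
gripper_force: 10.0
```

```bash
python3 -m crank '[{"dx":0,"dy":0,"dz":-0.0003,"twist":0,"grip":-1},{"dx":0,"dy":0,"dz":-0.0006,"twist":0,"grip":-1},{"dx":0,"dy":0,"dz":-0.001,"twist":0,"grip":-1},{"dx":0,"dy":0,"dz":-0.001,"twist":0,"grip":-1},{"dx":0,"dy":0,"dz":-0.001,"twist":0,"grip":-1}]'
```

```text
t: 18.27
eef_pos: [0.4175, -0.2055, 0.0175]
ee_rot: [3.142, -0.0, -2.937]
force: [0.9, 1.1, -0.2]
width: 0.0233
gripper_force: 10.0
```

```bash
python3 -m crank '[{"dx":0,"dy":0,"dz":-0.0002,"twist":0,"grip":-1},{"dx":0,"dy":0,"dz":-0.0004,"twist":0,"grip":-1},{"dx":0,"dy":0,"dz":-0.0006,"twist":0,"grip":-1},{"dx":0,"dy":0,"dz":-0.0006,"twist":0,"grip":-1},{"dx":0,"dy":0,"dz":-0.0006,"twist":0,"grip":-1}]'
```

```text
t: 18.68
eef_pos: [0.4176, -0.2055, 0.0173]
ee_rot: [-3.141, 0.0, -2.937]
force: [-1.8, 0.3, 7.0]
width: 0.0232
gripper_force: 10.0
```

```bash
python3 -m crank '[{"dx":0,"dy":0,"dz":-0.0002,"twist":0,"grip":-1},{"dx":0,"dy":0,"dz":-0.0004,"twist":0,"grip":-1},{"dx":0,"dy":0,"dz":-0.0006,"twist":0,"grip":-1},{"dx":0,"dy":0,"dz":-0.0006,"twist":0,"grip":-1},{"dx":0,"dy":0,"dz":-0.0006,"twist":0,"grip":-1}]'
```

```text
t: 19.1
eef_pos: [0.4177, -0.2055, 0.0172]
ee_rot: [-3.141, 0.0, -2.937]
force: [-2.9, 3.0, 13.5]
width: 0.023
gripper_force: 10.0
```

Contact came at TCP z≈0.0173, as predicted. I'll ease off, open slowly, and rise.

```bash
python3 -m crank '[{"dx":0,"dy":0,"dz":0.0005,"twist":0,"grip":-1},{"dx":0,"dy":0,"dz":0.0009,"twist":0,"grip":-1},{"dx":0,"dy":0,"dz":0.0009,"twist":0,"grip":-0.4},{"dx":0,"dy":0,"dz":0.0009,"twist":0,"grip":-0.3},{"dx":0,"dy":0,"dz":0.0009,"twist":0,"grip":-0.2}]'
python3 -m crank '[{"dx":0,"dy":0,"dz":0,"twist":0,"grip":0},{"dx":0,"dy":0,"dz":0,"twist":0,"grip":0.1},{"dx":0,"dy":0,"dz":0,"twist":0,"grip":0.2},{"dx":0,"dy":0,"dz":0,"twist":0,"grip":0.2},{"dx":0,"dy":0,"dz":0,"twist":0,"grip":0.2}]'
python3 -m crank '[{"dx":0,"dy":0,"dz":0.005,"twist":0,"grip":0.2},{"dx":0,"dy":0,"dz":0.015,"twist":0,"grip":0.2},{"dx":0,"dy":0,"dz":0.03,"twist":0,"grip":0.2},{"dx":0,"dy":0,"dz":0.055,"twist":0,"grip":0.2},{"dx":0,"dy":0,"dz":0.085,"twist":0,"grip":0.2}]'
python3 -m crank '[{"dx":0,"dy":-0.03,"dz":0.02,"twist":0,"grip":0.2},{"dx":0,"dy":-0.06,"dz":0.03,"twist":0,"grip":0.2},{"dx":0,"dy":-0.09,"dz":0.04,"twist":0,"grip":0.2},{"dx":0,"dy":-0.12,"dz":0.05,"twist":0,"grip":0.2},{"dx":0,"dy":-0.14,"dz":0.05,"twist":0,"grip":0.2}]'
python3 -m crank '[{"dx":0,"dy":-0.03,"dz":0,"twist":0,"grip":0.2},{"dx":0,"dy":-0.06,"dz":0,"twist":0,"grip":0.2},{"dx":0,"dy":-0.08,"dz":0,"twist":0,"grip":0.2},{"dx":0,"dy":-0.08,"dz":0,"twist":0,"grip":0.2},{"dx":0,"dy":-0.08,"dz":0,"twist":0,"grip":0.2}]'
python3 - <<'E'
from h import *
a=arm.grab_frame("top")[:,:,::-1][180:345,170:450]; b=arm.grab_frame("side")[:,:,::-1][170:390,220:460]
a=cv2.resize(a,None,fx=1.4,fy=1.4); b=cv2.resize(b,None,fx=1.7,fy=1.7)
a=cv2.copyMakeBorder(a,0,b.shape[0]-a.shape[0],0,0,cv2.BORDER_CONSTANT)
cv2.imwrite("pics/end.png",cv2.hconcat([a,b]))
E
```

```text
t: 19.52
eef_pos: [0.4175, -0.2055, 0.017]
ee_rot: [3.142, -0.0, -2.937]
force: [0.8, -0.0, -0.1]
width: 0.0322
gripper_force: 0.0
t: 19.93
eef_pos: [0.4175, -0.2054, 0.0171]
ee_rot: [3.142, -0.0, -2.937]
force: [0.0, 0.8, -0.4]
width: 0.0523
gripper_force: 0.0
t: 20.35
eef_pos: [0.4162, -0.2053, 0.1023]
ee_rot: [3.141, -0.003, -2.938]
force: [0.8, -0.6, -0.3]
width: 0.0527
gripper_force: 0.0
t: 20.77
eef_pos: [0.4184, -0.3482, 0.1549]
ee_rot: [-3.139, 0.003, -2.937]
force: [0.8, 0.7, -0.0]
width: 0.0525
gripper_force: 0.0
t: 21.18
eef_pos: [0.4169, -0.4263, 0.1519]
ee_rot: [3.141, -0.001, -2.939]
force: [-0.2, 1.2, -0.3]
width: 0.0526
gripper_force: 0.0
```

View pics/end.png

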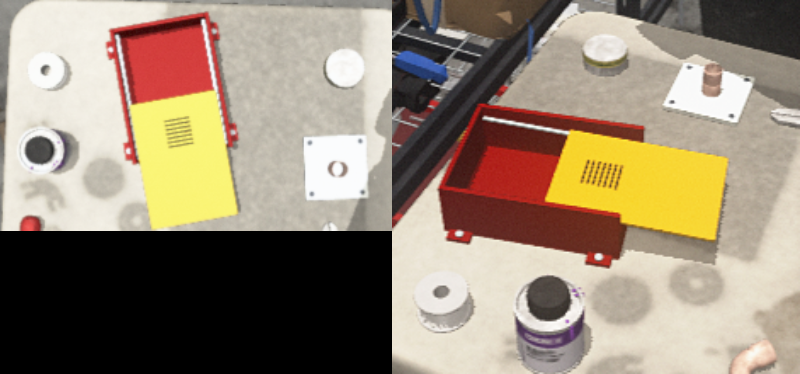

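The coupling stands upright near the middle of the tile (crop 337,169 in the top view; 712,80 in the side view). The cover is at its stop, the spool, primer tin and flux tin are where they were, and the arm is clear.

```bash
python3 -c "
from station import arm
print(arm.job_done())"
```

```text
the job is handed in; nothing more can be done
None
```

I handed the job in at about 21 s: the cover is dragged out to its stop with readings of at most about 15 N, the copper coupling stands upright near the middle of the tile, and the primer tin, solder spool and flux tin were not touched.

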